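Free a left-hand clamp and locate a probe positioner

ROBOT

A 6-joint arm with a two-finger parallel gripper is mounted at the origin on the work surface. World frame = base frame: x ahead of the robot, y to its left, z up, the work surface at z = 0. Lengths are in mm, angles in degrees, forces in N, time in s.
With the tool pointing down it reaches from about 300 to 850 mm from the base axis. Payload 4.2 kg.
Tool frame: the origin (TCP) lies between the finger pads; the fingertips stand 22 mm ahead of it and the grasp point (between the pads) lies 3 mm ahead of it (env.finger_overhang is the distance from the TCP to the fingertips, in mm); z points along the fingers, y is the line along which they close (so a half turn about z gives the same grasp; the last joint's range is limited). The gripper opens to 91 mm and grips with 3 to 60 N. Pads are 32 mm wide; open, the fingers measure 118 mm over their backs; the gripper's body (76 mm by 178 mm) begins 60 mm behind the grasp point.
Start: joints at [-72.995, 18.312, 89.639, -0, 72.044, -1.146], TCP at [179.131, -546.4, 235.976] pointing down, gripper open.
Joint ranges: [-177.97, 177.97], [-48.28, 115.42], [12.27, 149.76], [-77.06, 257.06], [2.81, 150.46], [-146.56, 146.56]. Speed limits (degrees/s): [147.25, 147.25, 180, 180, 180, 180].

INTERFACE

Orientations are given as [roll, pitch, yaw] about the fixed x, y, z axes, in that order (R = Rz(yaw) Ry(pitch) Rx(roll)).
In Python, from workcell import state, cams, ticket, look_for, outline_of, env gives the robot as it stands.
- The arm moves only by the tool servo_tool, never from a script. Its argument "steps" is a list of rows, each a list of 3 entries, a list of its own where there are three numbers: the closure in counts, from 0 (fully open) to 255 (shut), then the shift along the tool's x, y, z in mm, then the turn, a rotation vector about the tool's x, y, z in rad. A call has exactly 10 rows; each row shifts and turns the commanded pose from where the row before left it, along the tool's axes as they then stand; what a row does not reach is not made up. A row lasts 1/10 s, in which the tool goes at most 50 mm and 8.59 degrees, less where a joint would pass 70% of its speed; a pose out of reach is approached as far as the arm can. A call with a gripper value outside its range is refused whole. The fingers move at their own pace and stop on an object; "squeeze" is the grip in N (left out, the last holds). Time passes only in rows, so rows that do not move let the fingers close, or fill a call up. It gives the time, the measured TCP pose, the force, the opening and the grip force at its end, in the units of the state.
- state(): the state, without advancing time (a new reading comes with each control period).
- cams.grab_frame(name): name is "scene" or "top" or "wrist"; returns a dict with "color" (480x640x3 uint8, red, green, blue), "z_map" (480x640 float32, mm along the optical axis (not along the pixel's ray), 0 where there is no reading), "fovy" (degrees; the focal length in pixels is half the picture's height over the tangent of half this angle, whatever the lens; pixels are square), "cx", "cy" (the principal point, pixels), "eye" and "rotation" of the camera in the world; the wrist camera has in their place "tool_from_camera" (4x4, takes a point from camera to tool coordinates, whose origin is the TCP and whose axes are the flange's). Camera axes: x right, y up, looking along -z (the intrinsics and any distortion apply to the point x, -y, -z); pixel columns grow to the right and rows downward; lengths in mm; the calibration is good to about 2 mm. A picture is of the moment at which its call begins: read the wrist's pose just before it.
- ticket.job_done(): hands the job in; it is judged then, once.
Trained networks look in a picture, given as the dict that the camera call returned (one of the last four; its "shot" number tells which), for a name from the list of things; names that differ only in an ending like _2 or _b are one class to them, and where a whole thing is asked for, a point or a joint stands for the part that bears it (a point fixed in the world has none). Each returns a list of dicts, best first, with "confidence" (0 to 1); they miss things now and then, are a little off and sometimes report something else, mostly with a low value. They report only what shows in the picture. A call takes as long as a camera call.
- look_for(picture, thing): "at" ([column, row] in pixels, amid what is visible of it).
- outline_of(picture, thing): "pixels" (480x640 bool, what is visible of it) and "at" ([column, row] in pixels, amid what is visible of it).
The state is a dict: "time_s": time; "qpos": joint angles; "qvel": joint speeds; "effort": joint torques, N m; "ee_pos": TCP position; "ee_rot": TCP orientation; "force": force on the tool from outside, world axes, zero at the start; "torque": the same for the moment, N m; "gripper_width": finger opening in mm; "gripper_force": force on a finger pad.
Only numpy, scipy, OpenCV 4.12 (cv2) and the standard library are available. Lean on these libraries where they do the work, as an engineer would, in place of code of your own. Each camera call takes 0.05 s, during which the arm holds its last target. There are 200 camera calls.

TASK

The probe positioner is clamped out of place on the black platform. Loosen its clamp: it has a left-hand thread, so swing the lever clockwise as seen from above, at least a good quarter turn (you will feel it give way), and never force it the other way. Then slide the freed positioner home, its base plate flush against both dowels and the end stop, let go, and leave the lever loose and everything else on the bench where it is.

Things in the scene. Friction and masses are not known exactly. Their poses are not given: they have to be found in the camera images.
- platform: Black platform 250 x 330 x 15 mm, fixed to the bench. Its frame's origin is at bench height; the slab spans x -100..150, y -165..165 mm in this frame, top at z 15 mm. x points away from the robot when yaw is 0, y to the left. Offsets 'of the platform' below are (x, y, z) mm in this frame.
- dowel_a (a point): Top centre of the +y steel dowel, 12 mm dia, standing 28 mm above the platform's top, at (51, 85, 43) of the platform.
- dowel_b (a point): Top centre of the -y steel dowel, the same, at (51, -40, 43) of the platform.
- end_stop (a point): Top centre of the steel end stop, a block 50 (x) x 14 (y) x 30 mm tall at (0, 122, 45) of the platform; its working face is at y 115 mm.
- clamp_column (a point): Top centre, at (-20, -120, 61) of the platform, of the aluminium clamp column, 44 (x) x 30 (y) mm. From it the clamp arm, 36 mm wide, z 45..61 mm, reaches along +y to y -25 mm, over the positioner's plate.
- home (a point): Point on the platform's top at (0, 30, 15) mm of the platform frame, with its axes: where plate_mid lies when the positioner is home with its x and y axes along the platform's.
- clamp_axis (a point): Point on the clamp screw's vertical axis at (-20, -47, 72) mm of the platform frame, with the platform's axes, in the lever's hub (32 mm dia, z 63..85). Below it the screw presses a 24 mm rubber foot on the positioner's plate with about 25 N.
- clamp_lever (a joint): Turn of the clamp lever, rad: about 0 tight, grows clockwise seen from above (loosening, left-hand thread), stops at 2.3 (and at -0.2 the other way). Turning needs about 0.3 N m, some 4 N at the grip, and the lever stays where left. The screw and lever rise 3 mm per rad; the foot leaves the plate at about 0.8 rad, and then the positioner slides freely (5 to 7 N).
- lever_grip (a point): Centre of the upright black round grip (22 mm dia, 46 mm tall; z 83..129 of the platform when tight, this point 106) at the free end of the clamp lever, 80 mm from clamp_axis. The lever's arm is 16 mm wide, top at z 83. At joint 0 it points 0.35 rad anticlockwise of the platform's +x; clockwise it swings over the far side towards the clamp column (-y).
- plate_mid (a point): Centre of the underside of the loose probe positioner (about 0.8 kg, heavier at the pedestal): an aluminium plate 90 (x) x 170 (y) x 18 mm lying on the platform, with a black pedestal on its +y half. At the start it is 20-40 mm short of home towards the platform's -x and 10-22 mm short towards -y, turned up to 0.1 rad; home, its axes are the platform's.
- pedestal (a point): Centre of the black pedestal, 50 (x) x 36 (y) x 45 mm tall, fixed upright on the plate at (0, 40) mm from plate_mid; the point lies 40.5 mm above the plate's underside, the pedestal's top 63 mm. A micrometer knob 18 mm dia, 8 mm high sits in the middle of its top. Its 36 mm width (y) can be gripped from above.
- edge_a (a point): Point on the bottom of the plate's far (+x) long edge, 45, 55 mm from plate_mid: it meets the +y dowel.
- edge_b (a point): Point on the bottom of the plate's far (+x) long edge, 45, -70 mm from plate_mid: it meets the -y dowel.
- plate_end (a point): Point on the bottom of the plate's +y end, 85 mm from plate_mid: it meets the end stop.
- viewport_ring: Bystander: loose steel ring, 60 mm outside, 36 mm inside, 12 mm high, lying on the platform's far side near (105, -100) mm; origin under its centre.
- bolt_tray: Bystander: loose open steel tray 140 x 100 x 35 mm on the bench to the right; origin under its centre.
- blank_flange: Bystander: loose steel flange, 100 mm dia, 30 mm high, on the bench to the left; origin under its centre.
- solvent: Bystander: loose white bottle, 64 mm dia, 150 mm tall, upright on the bench at the far right; origin under its centre.
- bellows: Bystander: loose bellows tube, 80 mm dia, 106 mm tall, upright on the bench at the far left; origin under its centre.
- spanner: Bystander: loose spanner, 150 mm long, lying on the bench at the left; its frame's x runs along it.
- screwdriver: Bystander: loose screwdriver, 190 mm long, lying on the bench at the right; its frame's x runs along it.
- angle_bracket: Bystander: loose aluminium angle bracket, 36 (x) x 60 (y) mm, 30 mm high, lying on the platform's far side near (115, 75) mm; origin under its centre.

How it is judged (in metres and radians):
On the way, in this order (a step that is already met when the one before it is completed fails the run):
1. The clamp lever is turned clockwise at least a quarter turn (1.4 rad), with the positioner not yet pushed home (value of joint clamp_lever above 1.4 rad), for 0.2 s.
2. The positioner's plate is against both dowels and the end stop (x of each of edge_a, edge_b in the frame of home above 0.042 m and y of plate_end in the frame of home above 0.082 m), for 0.2 s.
At the end, for the whole second after the job is handed in: The clamp lever stands at 1.4 rad or more clockwise, and the positioner lies flat on the platform with its far edge within 3 mm of both dowels and its end within 3 mm of the end stop (all of step 2 and value of joint clamp_lever above 1.4 rad and distance between plate_mid and home below 0.006 m and angle between plate_mid's own z axis and vertical below 0.03 rad); the robot touches nothing.
It fails at once if The clamp is forced tighter (lever more than 0.13 rad anticlockwise of tight) (value of joint clamp_lever below -0.13 rad).
It fails at once if The positioner is tipped over (more than 0.35 rad) or lifted off (more than 30 mm above the platform) (angle between plate_mid's own z axis and vertical above 0.35 rad or z of plate_mid in the frame of home above 0.03 m).
It fails at once if A listed bystander is displaced by more than 25 mm (distance of any of viewport_ring, bolt_tray, blank_flange, solvent, bellows, spanner, screwdriver, angle_bracket from where it was at the start of the episode above 0.025 m).
It also fails if it takes over 72 s, if anything falls off the work surface, if the arm or the gripper's body presses on something with over 40 N, if the wrist force passes 120 N, or if a joint passes its speed limit or range.

## Working session

There is one attempt and no reset: what is moved stays moved. The work goes in short steps, Python scripts to look and compute and a tool call to move; the robot and the scene stay as the last step left them, time stands still between calls to the robot, and variables do not carry over. Pictures are saved under pics/ and viewed, at most 10 in all, crops included, and the job is handed in when it is done.

Besides the shell and the picture viewer there is one more tool, called after "Emit:" by a JSON object that holds its "api" and its "payload", one argument or row to a line. servo_tool: Moves the arm, as the interface text tells. Its arguments: {"type":"object","properties":{"steps":{"type":"array","items":{"type":"array"}},"squeeze":{"type":"number"}},"required":["steps"]}

```bash
mkdir -p pics; cat > h.py <<'E'
import numpy as np, cv2
from workcell import state, cams, ticket, look_for, outline_of, env
def grab(n,save=None):
    s=state(); f=cams.grab_frame(n)
    if save: cv2.imwrite('pics/'+save,cv2.cvtColor(f['color'],cv2.COLOR_RGB2BGR))
    return f
def cloud(f):
    z=f['z_map']; h,w=z.shape; fl=h/2/np.tan(np.radians(f['fovy'])/2)
    u,v=np.meshgrid(np.arange(w),np.arange(h))
    P=np.stack([(u-f['cx'])/fl*z,-(v-f['cy'])/fl*z,-z],-1)
    W=P@np.array(f['rotation']).T+np.array(f['eye']); W[z==0]=np.nan
    return W
E
python3 - <<'E'
from h import *
print(state())
for n in ('top','scene'):
    f=grab(n,n+'0.png'); print({k:v for k,v in f.items() if k not in('color','z_map')})
    W=cloud(f)
    for t in ('platform','dowel_a','end_stop','clamp_column','lever_grip','pedestal','plate_mid','viewport_ring','angle_bracket'):
        for r in outline_of(f,t)[:2]:
            m=r['pixels']; p=W[m]; p=p[~np.isnan(p[:,0])]
            print(n,t,round(r['confidence'],2),np.round(r['at']),m.sum(),np.round(np.median(p,0)),np.round(p.min(0)),np.round(p.max(0)))
E
```

```text
{'time_s': 0.0, 'qpos': array([-7.29961019e+01,  1.83505743e+01,  8.97084135e+01, -1.64914990e-03,
        7.20441444e+01, -1.14636336e+00]), 'qvel': array([ 0.05259017, -0.04631589,  0.07065089,  0.00568745,  0.03616239,
       -0.08719005]), 'effort': array([-1.46768882e-03, -4.12459409e+01, -2.31969345e+01,  7.26045202e-02,
        4.55185643e-02, -1.63895184e-04]), 'ee_pos': array([ 178.96410479, -545.92743098,  235.11735032]), 'ee_rot': array([-1.79896857e+02, -4.95715757e-04,  1.81507709e+01]), 'force': array([ 0.08065784, -0.42946088,  0.24464772]), 'torque': array([-0.01859641, -0.02250433,  0.00962462]), 'gripper_force': 0.0, 'gripper_width': 91.176447926053}
{'fovy': 51.61369714825511, 'cx': 316.996422548295, 'cy': 239.40026334748384, 'eye': array([ 4.99962211e+02, -1.80009053e-01,  1.23557909e+03]), 'rotation': array([  2.80576446,  -0.75542337, -91.39739734]), 'shot': 1}Traceback (most recent call last):
  File "<stdin>", line 5, in <module>
  File "h.py", line 11, in cloud
    W=P@np.array(f['rotation']).T+np.array(f['eye']); W[z==0]=np.nan
      ~~~~~~~~~~~~~~~~~~~~~~~~~~~^~~~~~~~~~~~~~~~~~~
ValueError: operands could not be broadcast together with shapes (480,640) (3,)
```

```bash
sed -i "s/P@np.array(f\['rotation'\]).T/P@R.from_euler('xyz',f['rotation'],degrees=True).as_matrix().T/; 1i from scipy.spatial.transform import Rotation as R" h.py
python3 - <<'E'
from h import *
for n in ('top','scene'):
    f=grab(n,n+'0.png'); print({k:v for k,v in f.items() if k not in('color','z_map')})
    W=cloud(f)
    for t in ('platform','dowel_a','end_stop','clamp_column','lever_grip','pedestal','plate_mid','viewport_ring','angle_bracket'):
        for r in outline_of(f,t)[:2]:
            m=r['pixels']; p=W[m]; p=p[~np.isnan(p[:,0])]
            print(n,t,round(r['confidence'],2),np.round(r['at']),m.sum(),np.round(np.median(p,0)),np.round(p.min(0)),np.round(p.max(0)))
E
```

```text
{'fovy': 51.61369714825511, 'cx': 316.996422548295, 'cy': 239.40026334748384, 'eye': array([ 4.99962211e+02, -1.80009053e-01,  1.23557909e+03]), 'rotation': array([  2.80576446,  -0.75542337, -91.39739734]), 'shot': 2}
top platform 0.69 [290. 244.] 11028 [543.  48.  15.] [ 394. -112.   -8.] [670. 240. 132.]
top dowel_a 0.61 [287. 245.] 10601 [543.  49.  15.] [ 396. -108.   -4.] [666. 240. 132.]
top dowel_a 0.53 [278. 275.] 2350 [479.  81.  34.] [434. -15.  10.] [530. 161.  90.]
top end_stop 0.88 [288. 246.] 10582 [543.  49.  15.] [ 394. -108.   -3.] [666. 237. 132.]
top clamp_column 0.97 [288. 249.] 10532 [543.  49.  15.] [ 394. -108.    0.] [663. 237. 132.]
top clamp_column 0.25 [278. 277.] 2172 [477.  84.  34.] [436. -13.  11.] [527. 157.  90.]
top lever_grip 0.66 [299. 259.] 368 [516.  27.  85.] [474.  -1.  76.] [570.  58. 132.]
top pedestal 0.87 [274. 274.] 2275 [479.  84.  34.] [436. -12.  11.] [528. 162.  90.]
top pedestal 0.68 [325. 213.] 245 [617. -39.  27.] [591. -73.  18.] [645. -16.  36.]
top plate_mid 0.69 [275. 274.] 2257 [479.  84.  34.] [438. -12.  15.] [528. 160.  90.
[... 985 characters left out ...]
040 [554.   4.  15.] [ 387. -112.   -4.] [668. 256. 130.]
scene lever_grip 0.88 [317. 224.] 755 [530.  33.  83.] [465.  -4.  12.] [572. 178. 130.]
scene pedestal 0.75 [310. 223.] 1366 [501.  89.  33.] [425. -48.  13.] [530. 128.  87.]
scene pedestal 0.42 [131. 343.] 851 [ 357. -326.   21.] [ 276. -383.   -2.] [ 455. -283.   28.]
scene plate_mid 0.92 [307. 233.] 1544 [500.  77.  33.] [423. -50.  12.] [531. 208.  87.]
scene viewport_ring 0.92 [335. 284.] 494 [618. -50.  26.] [582. -77.  12.] [648. -18.  29.]
scene angle_bracket 0.53 [369. 238.] 349 [621. 115.  21.] [596.  91.  14.] [637. 154.  46.]
scene angle_bracket 0.29 [326. 260.] 10206 [553.   5.  15.] [ 382. -112.   -4.] [668. 257. 130.]
```

View pics/top0.png

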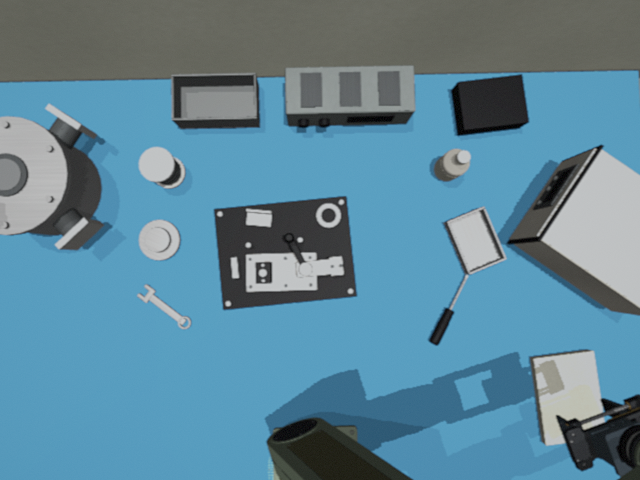

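View pics/scene0.png

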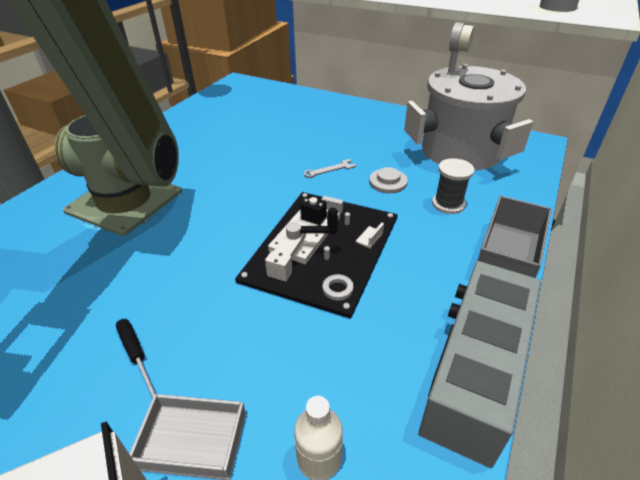

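```bash
cat >> h.py <<'E'
def platform(f,W):
    m=((W[...,2]>9)&(W[...,2]<20)&(W[...,0]>370)&(W[...,0]<690)&(W[...,1]>-140)&(W[...,1]<270)).astype(np.uint8)
    m=cv2.morphologyEx(m,cv2.MORPH_OPEN,np.ones((3,3)))
    n,l,s,c=cv2.connectedComponentsWithStats(m); k=1+np.argmax(s[1:,4])
    p=W[l==k]; (cx,cy),(w,h),a=cv2.minAreaRect(p[:,:2].astype(np.float32))
    if w>h: w,h,a=h,w,a-90
    a=(a+90)%180-90
    c,s=np.cos(np.radians(a)),np.sin(np.radians(a))
    return np.array([cx-25*c,cy-25*s]),a,(w,h),np.median(p[:,2])
def topl(W,o,a):
    c,s=np.cos(np.radians(a)),np.sin(np.radians(a)); d=W[...,:2]-o
    return np.stack([d@[c,s],d@[-s,c],W[...,2]],-1)
E
python3 - <<'E'
from h import *
for n in ('top','scene'):
    f=grab(n); W=cloud(f); o,a,wh,z=platform(f,W); print(n,o,a,wh,z)
    L=topl(W,o,a).reshape(-1,3)
    def reg(x0,x1,y0,y1,z0,z1):
        p=L[(L[:,0]>x0)&(L[:,0]<x1)&(L[:,1]>y0)&(L[:,1]<y1)&(L[:,2]>z0)&(L[:,2]<z1)]
        return len(p),p.mean(0).round(1),np.percentile(p,3,axis=0).round(1),np.percentile(p,97,axis=0).round(1)
    print('grip',reg(-30,90,-80,20,112,140))
    print('stop',reg(-40,40,105,140,38,52))
    print('dowA',reg(35,70,65,105,36,48)); print('dowB',reg(35,70,-55,-20,36,48))
    print('ped',reg(-70,20,15,95,70,84)); print('knob',reg(-70,20,15,95,84,95))
    p=L[(abs(L[:,2]-33)<3)&(L[:,0]>-110)&(L[:,0]<40)&(L[:,1]>-80)&(L[:,1]<112)]
    print('plate',len(p),cv2.minAreaRect(p[:,:2].astype(np.float32)))
E
```

```text
top [504.91990257  61.90322702] 4.331070899963379 (250.4824981689453, 330.09197998046875) 15.022308946231078
grip (77, array([ 53.9, -18. , 126.8]), array([ 44.1, -26.8, 119.4]), array([ 63.7,  -8.6, 132.7]))
stop (130, array([ -0.2, 121.2,  44.7]), array([-23.4, 114.6,  39.6]), array([ 22.9, 128.4,  49. ]))
dowA (20, array([50.8, 85. , 42.2]), array([45.3, 80.3, 39. ]), array([55.2, 90.2, 46. ]))
dowB (19, array([ 50.7, -40.4,  42.1]), array([ 46.1, -44.9,  38.1]), array([ 54.7, -35.1,  45.4]))
ped (305, array([-19. ,  51.5,  77.9]), array([-42.5,  34.4,  73.2]), array([ 5.1, 68.9, 82.2]))
knob (41, array([-18.7,  52.5,  86.7]), array([-26.8,  45. ,  84.3]), array([-10.4,  59.2,  90.1]))
plate 1478 ((-21.492919921875, 12.196914672851562), (169.51004028320312, 89.92317199707031), 85.92005157470703)
scene [505.99145818  60.3201001 ] 4.630733966827393 (252.19642639160156, 332.7254943847656) 14.30855869123377
grip (106, array([ 55.7, -22.1, 122.7]), array([ 44.8, -28.6, 113.7]), array([ 64.2, -13.4, 129. ]))
stop (113, array([  2. , 120.4,  43.1]), array([-22.5, 113.4,  38.5]), array([ 25.3, 129.4,  46.1]))
dowA (22, array([51.2, 83.5, 40.8]), array([46.5, 78.7, 36.8]), array([56. , 89.2, 43.8]))
dowB (32, array([ 51. , -41. ,  40.4]), array([ 45.3, -46.2,  36.2]), array([ 56.3, -34.3,  42.9]))
ped (245, array([-15.8,  46.8,  76.8]), array([-41.4,  33.5,  70.9]), array([ 6.5, 67.7, 82.2]))
knob (30, array([-18.3,  52.2,  85.5]), array([-25.2,  44.7,  84.3]), array([-10.5,  59.6,  86.8]))
plate 702 ((-20.76418685913086, 20.65825653076172), (187.34075927734375, 91.49813842773438), 85.67245483398438)
```

Emit:
{"api": "servo_tool", "payload": {
  "steps": [
    [0,[27,-22,0],[0,0,0]],
    [0,[27,-22,0],[0,0,0]],
    [0,[27,-22,0],[0,0,0]],
    [0,[27,-22,0],[0,0,0]],
    [0,[27,-22,0],[0,0,0]],
    [0,[27,-22,0],[0,0,0]],
    [0,[27,-22,0],[0,0,0]],
    [0,[27,-22,0],[0,0,0]],
    [0,[27,-22,0],[0,0,0]],
    [0,[27,-22,0],[0,0,0]]
  ]
}}

```text
time_s: 2.15
ee_pos: [367.8, -252.0, 236.2]
ee_rot: [180.0, -0.0, 18.1]
force: [0.1, -1.3, 0.7]
gripper_width: 91.5
gripper_force: 0.0
```

Emit:
{"api": "servo_tool", "payload": {
  "steps": [
    [0,[27,-22,0],[0,0,0]],
    [0,[27,-22,0],[0,0,0]],
    [0,[27,-22,0],[0,0,0]],
    [0,[27,-22,0],[0,0,0]],
    [0,[27,-22,0],[0,0,0]],
    [0,[27,-22,0],[0,0,0]],
    [0,[27,-22,0],[0,0,0]],
    [0,[27,-22,0],[0,0,0]],
    [0,[27,-22,0],[0,0,0]],
    [0,[27,-22,0],[0,0,0]]
  ]
}}

```text
time_s: 3.15
ee_pos: [555.8, 41.3, 236.0]
ee_rot: [180.0, -0.0, 18.2]
force: [-0.0, -0.5, -0.4]
gripper_width: 91.2
gripper_force: 0.0
```

Emit:
{"api": "servo_tool", "payload": {
  "steps": [
    [0,[0,0,0],[0,0,-0.145]],
    [0,[0,0,0],[0,0,-0.145]],
    [0,[0,0,0],[0,0,-0.145]],
    [0,[0,0,0],[0,0,-0.145]],
    [0,[0,0,0],[0,0,-0.145]],
    [0,[0,0,0],[0,0,-0.145]],
    [0,[0,0,0],[0,0,-0.145]],
    [0,[0,0,0],[0,0,-0.145]],
    [0,[0,0,0],[0,0,-0.145]],
    [0,[0,0,0],[0,0,-0.145]]
  ]
}}

```text
time_s: 4.15
ee_pos: [555.2, 39.9, 236.0]
ee_rot: [180.0, 0.0, 101.6]
force: [1.0, 0.5, 0.1]
gripper_width: 91.3
gripper_force: 0.0
```

Emit:
{"api": "servo_tool", "payload": {
  "steps": [
    [0,[0,0,0],[0,0,-0.145]],
    [0,[0,0,0],[0,0,-0.145]],
    [0,[0,0,0],[0,0,-0.145]],
    [0,[0,0,0],[0,0,-0.145]],
    [0,[0,0,0],[0,0,-0.145]],
    [0,[0,0,0],[0,0,-0.145]],
    [0,[0,0,0],[0,0,-0.145]],
    [0,[0,0,0],[0,0,-0.145]],
    [0,[0,0,0],[0,0,-0.145]],
    [0,[0,0,0],[0,0,-0.145]]
  ]
}}

```text
time_s: 5.15
ee_pos: [555.2, 39.9, 236.0]
ee_rot: [-180.0, 0.0, -175.4]
force: [-0.3, -0.7, -0.2]
gripper_width: 91.1
gripper_force: 0.0
```

Emit:
{"api": "servo_tool", "payload": {
  "steps": [
    [0,[0,0,0],[0,0,-0.12]],
    [0,[0,0,0],[0,0,-0.12]],
    [0,[0,0,0],[0,0,-0.13]],
    [0,[-8,5,20],[0,0,0]],
    [0,[0,0,20],[0,0,0]],
    [0,[0,0,20],[0,0,0]],
    [0,[0,0,20],[0,0,0]],
    [0,[0,0,20],[0,0,0]],
    [0,[0,0,20],[0,0,0]],
    [0,[0,0,0],[0,0,0]]
  ]
}}

```text
time_s: 6.15
ee_pos: [558.4, 47.7, 113.4]
ee_rot: [179.9, -0.3, -154.5]
force: [-0.0, -0.3, 0.5]
gripper_width: 90.5
gripper_force: 0.0
```

```bash
python3 - <<'E'
from h import *
print(state()['ee_pos'],state()['ee_rot'],state()['force'])
f=grab('wrist','w1.png')
E
```

```text
[558.35204223  47.74681484 113.4311324 ] [ 179.87679621   -0.31602915 -154.49478806] [-0.02989944 -0.33480884  0.50590269]
```

View pics/w1.png

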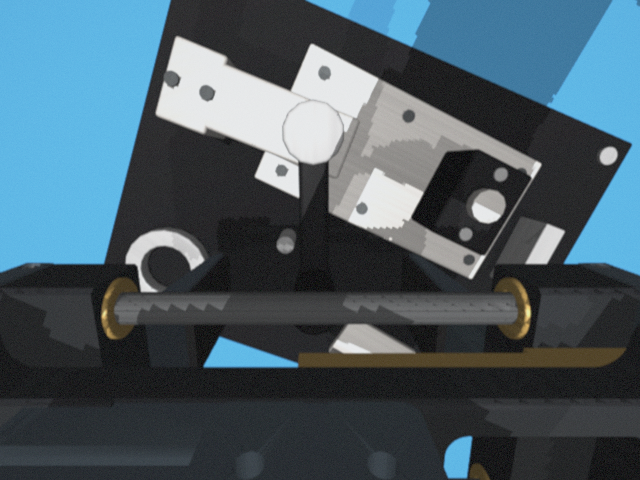

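The wrist view shows the lever (column 313) centred between the fingers and pointing at the gripper, and the hub is at (313,130). I'm closing on the grip.

Emit:
{"api": "servo_tool", "payload": {
  "steps": [
    [120,[0,0,0],[0,0,0]],
    [140,[0,0,0],[0,0,0]],
    [160,[0,0,0],[0,0,0]],
    [180,[0,0,0],[0,0,0]],
    [255,[0,0,0],[0,0,0]],
    [255,[0,0,0],[0,0,0]],
    [255,[0,0,0],[0,0,0]],
    [255,[0,0,0],[0,0,0]],
    [255,[0,0,0],[0,0,0]],
    [255,[0,0,0],[0,0,0]]
  ],
  "squeeze": 12
}}

```text
time_s: 7.2
ee_pos: [560.2, 47.9, 115.9]
ee_rot: [-180.0, -0.0, -154.5]
force: [-0.5, 0.5, -0.7]
gripper_width: 21.6
gripper_force: 12.0
```

Emit:
{"api": "servo_tool", "payload": {
  "steps": [
    [255,[0.4,-8,-0.3],[0,0,0.1]],
    [255,[0.4,-8,-0.3],[0,0,0.1]],
    [255,[0.4,-8,-0.3],[0,0,0.1]],
    [255,[0.4,-8,-0.3],[0,0,0.1]],
    [255,[0.4,-8,-0.3],[0,0,0.1]],
    [255,[0,0,0],[0,0,0]],
    [255,[0,0,0],[0,0,0]],
    [255,[0,0,0],[0,0,0]],
    [255,[0,0,0],[0,0,0]],
    [255,[0,0,0],[0,0,0]]
  ]
}}

```text
time_s: 8.2
ee_pos: [568.2, 8.7, 117.4]
ee_rot: [-180.0, 0.0, 176.9]
force: [1.8, -3.6, -2.3]
gripper_width: 21.7
gripper_force: 12.0
```

Emit:
{"api": "servo_tool", "payload": {
  "steps": [
    [255,[0.4,-8,-0.3],[0,0,0.1]],
    [255,[0.4,-8,-0.3],[0,0,0.1]],
    [255,[0.4,-8,-0.3],[0,0,0.1]],
    [255,[0.4,-8,-0.3],[0,0,0.1]],
    [255,[0.4,-8,-0.3],[0,0,0.1]],
    [255,[0.4,-8,-0.3],[0,0,0.1]],
    [255,[0.4,-8,-0.3],[0,0,0.1]],
    [255,[0.4,-8,-0.3],[0,0,0.1]],
    [255,[0,0,0],[0,0,0]],
    [255,[0,0,0],[0,0,0]]
  ]
}}

```text
time_s: 9.2
ee_pos: [541.1, -47.3, 119.9]
ee_rot: [180.0, 0.1, 131.1]
force: [3.4, -3.9, -2.9]
gripper_width: 21.7
gripper_force: 12.0
```

Emit:
{"api": "servo_tool", "payload": {
  "steps": [
    [255,[0.4,-8,-0.3],[0,0,0.1]],
    [255,[0.4,-8,-0.3],[0,0,0.1]],
    [255,[0.4,-8,-0.3],[0,0,0.1]],
    [255,[0.4,-8,-0.3],[0,0,0.1]],
    [255,[0.4,-8,-0.3],[0,0,0.1]],
    [255,[0,0,0],[0,0,0]],
    [255,[0,0,0],[0,0,0]],
    [255,[0,0,0],[0,0,0]],
    [255,[0,0,0],[0,0,0]],
    [255,[0,0,0],[0,0,0]]
  ]
}}

```text
time_s: 10.2
ee_pos: [505.3, -65.5, 121.4]
ee_rot: [-180.0, 0.1, 102.5]
force: [1.4, -6.0, -2.9]
gripper_width: 21.9
gripper_force: 12.0
```

Emit:
{"api": "servo_tool", "payload": {
  "steps": [
    [150,[0,0,0],[0,0,0]],
    [100,[0,0,0],[0,0,0]],
    [0,[0,0,0],[0,0,0]],
    [0,[0,0,0],[0,0,0]],
    [0,[0,0,-10],[0,0,0]],
    [0,[0,0,-20],[0,0,0]],
    [0,[0,0,-30],[0,0,0]],
    [0,[0,0,-30],[0,0,0]],
    [0,[0,0,0],[0,0,0]],
    [0,[0,0,0],[0,0,0]]
  ]
}}

```text
time_s: 11.2
ee_pos: [505.2, -64.8, 212.2]
ee_rot: [179.9, 0.0, 102.4]
force: [0.3, -0.4, -0.8]
gripper_width: 90.9
gripper_force: 0.0
```

```bash
cat > m.py <<'E'
from h import *
s=state(); print(s['ee_pos'].round(1),s['ee_rot'].round(1),s['time_s'])
o=np.array([504.92,61.90]);a=4.33
for n in ('top','scene'):
    f=grab(n,n+'_%d.png'%(s['time_s']*10)); L=topl(cloud(f),o,a).reshape(-1,3)
    def reg(x0,x1,y0,y1,z0,z1):
        p=L[(L[:,0]>x0)&(L[:,0]<x1)&(L[:,1]>y0)&(L[:,1]<y1)&(L[:,2]>z0)&(L[:,2]<z1)]
        return (len(p),p.mean(0).round(1),np.percentile(p,3,axis=0).round(1),np.percentile(p,97,axis=0).round(1)) if len(p) else None
    print(n,'grip',reg(-60,90,-160,20,115,145))
    print('knob',reg(-50,30,25,95,84,95))
    p=L[(abs(L[:,2]-33)<3)&(L[:,0]>-110)&(L[:,0]<46)&(L[:,1]>-80)&(L[:,1]<114)]
    print('plate',len(p),cv2.minAreaRect(p[:,:2].astype(np.float32)) if len(p) else 0)
E
python3 m.py
```

```text
[505.2 -64.8 212.2] [179.9   0.  102.4] 11.2
top grip None
knob (38, array([-20. ,  52. ,  86.7]), array([-35.7,  44.5,  84.2]), array([-10.8,  59.2,  89.4]))
plate 1470 ((-21.358247756958008, 13.749092102050781), (167.07870483398438, 89.87274169921875), 85.93455505371094)
scene grip (139, array([  -5. , -131.8,  127. ]), array([ -15.1, -138. ,  115.9]), array([   3. , -121.8,  134.2]))
knob (27, array([-17.4,  49.5,  85.5]), array([-23.4,  42.3,  84.2]), array([-10.1,  58.4,  86.7]))
plate 910 ((-19.195478439331055, 20.62255096435547), (191.3427276611328, 91.60160827636719), 86.09487915039062)
```

Emit:
{"api": "servo_tool", "payload": {
  "steps": [
    [0,[0,0,0],[0,0,-0.136]],
    [0,[0,0,0],[0,0,-0.136]],
    [0,[0,0,0],[0,0,-0.136]],
    [0,[0,0,0],[0,0,-0.136]],
    [0,[0,0,0],[0,0,-0.136]],
    [0,[0,0,0],[0,0,-0.136]],
    [0,[0,0,0],[0,0,-0.136]],
    [0,[0,0,0],[0,0,-0.136]],
    [0,[0,0,0],[0,0,-0.136]],
    [0,[0,0,0],[0,0,-0.136]]
  ]
}}

```text
time_s: 12.3
ee_pos: [504.3, -64.8, 209.9]
ee_rot: [180.0, -0.2, -179.4]
force: [-0.2, -0.1, -0.6]
gripper_width: 91.2
gripper_force: 0.0
```

Emit:
{"api": "servo_tool", "payload": {
  "steps": [
    [60,[4,30,0],[0,0,0]],
    [60,[4,30,0],[0,0,0]],
    [60,[4,30,0],[0,0,0]],
    [60,[4,30,0],[0,0,0]],
    [60,[4,30,0],[0,0,0]],
    [60,[2,27,0],[0,0,0]],
    [60,[0,0,20],[0,0,0]],
    [60,[0,0,20],[0,0,0]],
    [60,[0,0,20],[0,0,0]],
    [60,[0,0,0],[0,0,0]]
  ]
}}

```text
time_s: 13.3
ee_pos: [479.4, 111.6, 147.9]
ee_rot: [-179.9, -0.5, -179.7]
force: [-0.1, -1.1, 0.0]
gripper_width: 69.4
gripper_force: 0.0
```

Emit:
{"api": "servo_tool", "payload": {
  "steps": [
    [60,[0,0,20],[0,0,0]],
    [60,[0,0,20],[0,0,0]],
    [60,[0,0,20],[0,0,0]],
    [60,[0,0,10],[0,0,0]],
    [60,[0,0,10],[0,0,0]],
    [60,[0,0,0],[0,0,0]],
    [60,[0,0,0],[0,0,0]],
    [60,[0,0,0],[0,0,0]],
    [60,[0,0,0],[0,0,0]],
    [60,[0,0,0],[0,0,0]]
  ]
}}

```text
time_s: 14.3
ee_pos: [482.5, 112.0, 71.8]
ee_rot: [180.0, 0.1, -179.7]
force: [-0.4, -0.1, 1.0]
gripper_width: 69.9
gripper_force: 0.0
```

Emit:
{"api": "servo_tool", "payload": {
  "steps": [
    [90,[0,0,0],[0,0,0]],
    [120,[0,0,0],[0,0,0]],
    [140,[0,0,0],[0,0,0]],
    [160,[0,0,0],[0,0,0]],
    [200,[0,0,0],[0,0,0]],
    [200,[0,0,0],[0,0,0]],
    [200,[0,0,0],[0,0,0]],
    [200,[0,0,0],[0,0,0]],
    [200,[0,0,0],[0,0,0]],
    [200,[0,0,0],[0,0,0]]
  ],
  "squeeze": 20
}}

```text
time_s: 15.3
ee_pos: [482.2, 111.9, 71.3]
ee_rot: [-180.0, -0.0, -179.7]
force: [-0.2, 0.5, -1.0]
gripper_width: 36.0
gripper_force: 20.0
```

Emit:
{"api": "servo_tool", "payload": {
  "steps": [
    [200,[0,0,0],[0,0,-0.01]],
    [200,[0,0,0],[0,0,-0.02]],
    [200,[0,0,0],[0,0,-0.02]],
    [200,[0,0,0],[0,0,-0.02]],
    [200,[-5,2,0],[0,0,0]],
    [200,[-5,4,0],[0,0,0]],
    [200,[-3,4,0],[0,0,0]],
    [200,[-2,4,0],[0,0,0]],
    [200,[0,0,0],[0,0,0]],
    [200,[0,0,0],[0,0,0]]
  ]
}}

```text
time_s: 16.3
ee_pos: [496.3, 127.2, 71.3]
ee_rot: [-180.0, 0.0, -175.6]
force: [0.8, 0.0, 1.6]
gripper_width: 35.9
gripper_force: 20.0
```

```bash
python3 m.py
```

```text
[496.3 127.2  71.3] [-180.     0.  -175.6] 16.3
top grip (102, array([ -7.8, -91.6, 134.8]), array([ -35.6, -134.8,  125.8]), array([ 28.1,  18.6, 144.8]))
knob None
plate 385 ((-2.2099876403808594, -14.056877136230469), (93.6011962890625, 89.81205749511719), 1.4266362190246582)
scene grip (398, array([ -1.2, -54.4, 133.4]), array([ -35.3, -137.4,  117.6]), array([ 35. ,  -8.1, 144.1]))
knob (25, array([ 5.8, 56.5, 86.4]), array([-15.3,  33.2,  84.1]), array([16. , 94.3, 90.6]))
plate 1195 ((-1.5422935485839844, 25.662811279296875), (90.65433502197266, 175.19461059570312), 0.9210596680641174)
```

Emit:
{"api": "servo_tool", "payload": {
  "steps": [
    [200,[-1,0,0],[0,0,0]],
    [200,[-1,0,0],[0,0,0]],
    [200,[-1,0,0],[0,0,0]],
    [200,[0,1,0],[0,0,0]],
    [200,[0,1,0],[0,0,0]],
    [200,[0,1,0],[0,0,0]],
    [200,[0,0,0],[0,0,0]],
    [200,[0,0,0],[0,0,0]],
    [200,[0,0,0],[0,0,0]],
    [200,[0,0,0],[0,0,0]]
  ]
}}

```text
time_s: 17.4
ee_pos: [498.9, 130.1, 71.3]
ee_rot: [-180.0, -0.0, -175.7]
force: [-1.6, -4.6, 2.5]
gripper_width: 35.9
gripper_force: 20.0
```

Emit:
{"api": "servo_tool", "payload": {
  "steps": [
    [200,[-0.5,0,0],[0,0,0]],
    [200,[-0.5,0,0],[0,0,0]],
    [200,[-0.5,0,0],[0,0,0]],
    [200,[0,0,0],[0,0,0]],
    [200,[0,0,0],[0,0,0]],
    [200,[0,0,0],[0,0,0]],
    [200,[0,0,0],[0,0,0]],
    [200,[0,0,0],[0,0,0]],
    [200,[0,0,0],[0,0,0]],
    [200,[0,0,0],[0,0,0]]
  ]
}}

```text
time_s: 18.4
ee_pos: [499.2, 130.4, 71.3]
ee_rot: [180.0, -0.1, -175.7]
force: [-4.7, -3.8, 4.3]
gripper_width: 35.8
gripper_force: 20.0
```

Emit:
{"api": "servo_tool", "payload": {
  "steps": [
    [200,[0,0.5,0],[0,0,0]],
    [200,[0,0.5,0],[0,0,0]],
    [200,[0,0.5,0],[0,0,0]],
    [200,[0,0.5,0],[0,0,0]],
    [200,[0,0,0],[0,0,0]],
    [200,[0,0,0],[0,0,0]],
    [200,[0,0,0],[0,0,0]],
    [200,[0,0,0],[0,0,0]],
    [200,[0,0,0],[0,0,0]],
    [200,[0,0,0],[0,0,0]]
  ]
}}

```text
time_s: 19.4
ee_pos: [499.5, 131.0, 71.3]
ee_rot: [-179.9, -0.1, -175.7]
force: [-3.5, -9.7, 4.1]
gripper_width: 35.9
gripper_force: 20.0
```

Emit:
{"api": "servo_tool", "payload": {
  "steps": [
    [200,[-0.5,0,0],[0,0,0]],
    [200,[-0.5,0,0],[0,0,0]],
    [200,[-0.5,0,0],[0,0,0]],
    [200,[0,0,0],[0,0,0]],
    [200,[0,0,0],[0,0,0]],
    [200,[0,0,0],[0,0,0]],
    [200,[0,0,0],[0,0,0]],
    [200,[0,0,0],[0,0,0]],
    [200,[0,0,0],[0,0,0]],
    [200,[0,0,0],[0,0,0]]
  ]
}}

```text
time_s: 20.4
ee_pos: [499.6, 131.0, 71.3]
ee_rot: [-179.9, -0.3, -175.7]
force: [-6.8, -9.8, 7.8]
gripper_width: 35.7
gripper_force: 20.0
```

Emit:
{"api": "servo_tool", "payload": {
  "steps": [
    [200,[0,0.5,0],[0,0,0]],
    [200,[0,0.5,0],[0,0,0]],
    [200,[-0.5,0,0],[0,0,0]],
    [200,[-0.5,0,0],[0,0,0]],
    [200,[0,0,0],[0,0,0]],
    [200,[0,0,0],[0,0,0]],
    [200,[0,0,0],[0,0,0]],
    [200,[0,0,0],[0,0,0]],
    [200,[0,0,0],[0,0,0]],
    [200,[0,0,0],[0,0,0]]
  ]
}}

```text
time_s: 21.4
ee_pos: [499.7, 131.1, 71.4]
ee_rot: [-179.8, -0.4, -175.6]
force: [-8.3, -12.8, 9.9]
gripper_width: 36.1
gripper_force: 20.0
```

```bash
python3 m.py; python3 -c "
from h import *
print(state()['torque'],state()['force'],state()['ee_pos'])"
```

```text
[499.7 131.1  71.4] [-179.8   -0.4 -175.6] 21.4
top grip (87, array([  -6.9, -109.8,  133.5]), array([ -28.5, -135.5,  126.7]), array([ 30.5,  16.3, 144.2]))
knob None
plate 427 ((-0.06768798828125, 22.908851623535156), (90.10028839111328, 156.3526153564453), 0.31628289818763733)
scene grip (383, array([  1.7, -53.5, 133.4]), array([ -30.9, -137.5,  118.1]), array([ 38.6,  -7.8, 144.4]))
knob (27, array([ 8.6, 50.6, 86.2]), array([-11.5,  38.1,  84.1]), array([19.8, 90. , 91.8]))
plate 1232 ((0.8552665710449219, 28.07555389404297), (171.47206115722656, 90.20997619628906), 89.98433685302734)
[-1.94535663  1.11885827 -0.13773209] [ -8.88924283 -13.51206114   9.63671817] [499.69668301 131.08426833  71.40402932]
```

Emit:
{"api": "servo_tool", "payload": {
  "steps": [
    [200,[0.5,-0.5,0],[0,0,0]],
    [200,[0.5,-0.5,0],[0,0,0]],
    [140,[0,0,0],[0,0,0]],
    [120,[0,0,0],[0,0,0]],
    [100,[0,0,0],[0,0,0]],
    [90,[0,0,0],[0,0,0]],
    [90,[0,0,0],[0,0,0]],
    [90,[0,0,0],[0,0,0]],
    [90,[0,0,-10],[0,0,0]],
    [90,[0,0,-20],[0,0,0]]
  ]
}}

```text
time_s: 22.5
ee_pos: [500.7, 132.3, 100.9]
ee_rot: [-180.0, -0.2, -175.7]
force: [0.2, 0.0, -0.2]
gripper_width: 59.2
gripper_force: 0.0
```

Emit:
{"api": "servo_tool", "payload": {
  "steps": [
    [90,[0,0,-30],[0,0,0]],
    [90,[0,0,-30],[0,0,0]],
    [90,[0,0,-30],[0,0,0]],
    [90,[30,0,-20],[0,0,0]],
    [90,[30,0,0],[0,0,0]],
    [90,[30,0,0],[0,0,0]],
    [90,[30,0,0],[0,0,0]],
    [90,[20,0,0],[0,0,0]],
    [90,[0,0,0],[0,0,0]],
    [90,[0,0,0],[0,0,0]]
  ]
}}

```text
time_s: 23.5
ee_pos: [362.7, 122.2, 212.2]
ee_rot: [180.0, 0.2, -175.7]
force: [-0.0, 1.1, -0.3]
gripper_width: 58.7
gripper_force: 0.0
```

```bash
python3 m.py; ls pics
```

```text
[362.7 122.2 212.2] [ 180.     0.2 -175.7] 23.5
top grip (77, array([  -8.7, -126. ,  131.6]), array([ -18.2, -136.2,  125.8]), array([   0.8, -116.8,  136.7]))
knob (36, array([-0.8, 69.7, 86.7]), array([-8.4, 61.9, 84.4]), array([ 7.5, 75.9, 88.9]))
plate 1617 ((0.13007354736328125, 29.437755584716797), (90.29547882080078, 169.0355224609375), 0.033236365765333176)
scene grip (140, array([  -5. , -131.9,  127. ]), array([ -15.4, -138. ,  115.9]), array([   2.8, -122.3,  134.8]))
knob (26, array([ 1.8, 68.6, 85.4]), array([-6.2, 61.9, 84.3]), array([ 8.7, 75.4, 87.1]))
plate 1207 ((0.9322586059570312, 27.879173278808594), (170.92068481445312, 89.9900894165039), 89.9881591796875)
scene0.png
scene_112.png
scene_163.png
scene_214.png
scene_235.png
top0.png
top_112.png
top_163.png
top_214.png
top_235.png
w1.png
```

```bash
python3 -c "
from workcell import ticket
print(ticket.job_done())"
```

```text
the job is handed in; nothing more can be done
None
```

I loosened the clamp about 1.8 rad clockwise, slid the positioner home (measured within 1 mm and square to the platform), released it and handed the job in at about 24 s; the hand-in returned no verdict, and I didn't re-measure the bystanders.

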